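# Change over the spring clips on a print bed

### The arm

A 7-joint arm with a two-finger parallel gripper is mounted at the origin on the work surface. World frame = base frame: x ahead of the robot, y to its left, z up, the work surface at z = 0. Lengths are in m, angles in degrees, forces in N, time in s.
With the tool pointing down it reaches from about 0.425 to 0.875 m from the base axis. Payload 4.7 kg.
Tool frame: the origin (TCP) lies on the centre line of the jaws, within the pads' length; the fingertips stand 8 mm ahead of it and the grasp point (between the pads) lies 11 mm behind it; z points along the fingers, x is the direction in which the jaws open and shut, and the axes are right-handed (so a half turn about z gives the same grasp; the last joint's range is limited). The gripper opens to 87 mm and grips with 3 to 60 N. Pads are 19 mm wide; open, the fingers measure 117 mm over their backs; the gripper's body (75 mm by 190 mm) begins 51 mm behind the grasp point.
Start: joints at [-76.255, 18.392, -4.016, 83.108, 1.295, 78.541, -3.26], TCP at [0.146, 0.634, 0.231] pointing down, gripper open.
Joint ranges: [-163.93, 163.93], [-17.29, 119.83], [-79.2, 71.16], [3.27, 140.29], [-89.18, 269.18], [5.43, 117.66], [-154.24, 154.24]. Speed limits (degrees/s): [147.25, 147.25, 180, 180, 180, 180, 180].

### API

Orientations are given as [roll, pitch, yaw] about the fixed x, y, z axes, in that order (R = Rz(yaw) Ry(pitch) Rx(roll)).
In Python, from cell import telemetry, read_camera, get_calibration, sign_off gives the robot as it stands. The module is installed in compiled form; this text tells all that it offers.
- The arm moves only by the tool carry_out, never from a script. Its arguments are lists of equal length, an entry for each row: "translation": the shift along the tool's x, y, z in cm, a list of three; "turn": the turn about the tool's z in rad; "gripper": the opening, from 0 (shut) to 1 (fully open). In form: {"translation": [[dx, dy, dz], ...], "turn": [turn, ...], "gripper": [gripper, ...]}. A call has 1 to 5 rows; each row is the pose to reach, as a shift and turn from the pose commanded when the call began, along the tool's axes at that moment; what a row does not reach only later rows make up. A row lasts 1/8 s, in which the tool goes at most 62.5 mm and 10.7 degrees, less where a joint would pass 70% of its speed; a pose out of reach is approached as far as the arm can. A call with a gripper value outside its range is refused whole. The fingers move at their own pace and stop on an object; "squeeze" is the grip in N (left out, the last holds). Time passes only in rows, so rows that repeat a pose let the fingers close. It gives the time, the measured TCP pose, the force and the opening at its end, in the units of the state.
- telemetry.get_obs(): the state, without advancing time (a new reading comes with each control period).
- read_camera(name): name is "scene" or "top" or "wrist"; returns the picture (384x512x3 uint8, red, green, blue); there is no depth.
- get_calibration(name): a dict with "fx", "fy", "cx", "cy" (pixels), "R" (3x3) and "t" (3): a world point X has camera coordinates R X + t. Camera axes: x right, y down, z forward; pixel columns grow to the right and rows downward; lengths in m; the calibration is good to about 2 mm. The wrist camera is an equidistant fisheye: a pixel r from the principal point sees the ray r / f radians off the axis. A picture is of the moment at which its call begins: read the wrist's pose just before it. get_calibration takes no time and is no camera call; for the wrist camera it gives the pose at the moment of the call.
- sign_off(): hands the job in, once; it reports no verdict.
The state is a dict: "time_s": time; "qpos": joint angles; "joint_velocities": joint speeds; "effort": joint torques, N m; "tool_pos": TCP position; "tool_rot": TCP orientation; "force": force on the tool from outside, world axes, zero at the start; "wrist_torque": the same for the moment, N m; "grip_width": finger opening in m.
Only numpy, scipy, OpenCV 4.12 (cv2) and the standard library are available. Lean on these libraries where they do the work, as an engineer would, in place of code of your own. Each camera call takes 0.05 s, during which the arm holds its last target.

### The job

The dark glass on the printer's bed has crept forward: gently push its front edge back until the glass sits flush against both back stops. Then swing the orange spring clip onto the glass until it meets its stop, and only after that swing the purple clip off the glass, fully clear to its own stop, because the next print starts under it. Push the glass and the clips' upright posts lightly with a closed fingertip, without pinching the brittle printed posts, and leave the glass lying home and everything else where it is.

Things in the scene. Friction and masses are not known exactly. Their poses are not given: they have to be found in the camera images.
- bed: Print-bed carriage, fixed, about 210 mm square. Origin: centre of its top face, 80 mm above the table, under the glass's centre when home; x points level to the back stops (to the gantry), z up, y to the left as seen from the front edge. Bed plate ends at x = -80 mm: the glass overhangs 20 mm in front, with free space before and under it down to 20 mm below the bed's top, between the clips.
- glass: Dark glass plate with white grid, 200 x 200 x 4 mm, 0.4 kg, loose on the bed. Origin: centre of its underside; axes as the bed's. Home: back edge on both stops, origin at bed x = 0 (sideways offset does not matter). Starts 4 to 7 mm forward, slightly turned. Slides at 2 to 5 N (the purple clip presses on it), force rises steeply at the stops: a steady 9 N seats it on both, over 18 N is too much.
- glass_front (a point): Middle of the glass's front edge, half-way up its 4 mm thickness; the face to push (along bed +x). It stays square if pushed about 20 mm from the middle on the side of the purple clip, clear of the orange lever, fingertips down to 6 mm below the bed's top face; keep the gripper clear of the clips' hubs and posts.
- stop_left (a point): Front face of the left back stop (steel block 24 mm wide, 6 mm above the glass), at bed (100, 80, 2) mm.
- stop_right (a point): Front face of the right back stop, at bed (100, -80, 2) mm.
- purple_clip (a joint): Swing of the clip with the purple lever, rad. 0: on, at its stop, lever across the glass's front edge (along bed +x), spring foot on the glass. 1.6: clear, at its other stop, lever along the edge (along bed +y). Grows anticlockwise seen from above; foot leaves the glass near 1.2; stays where left. Starts at 0 to 0.1. Push force at the post 2 to 4 N, more at a stop; over 12 N is too much.
- orange_clip (a joint): The same for the clip with the orange lever: 0 on, 1.6 clear; starts at 1.45 to 1.6. Which clip is on the left varies. Push force at the post: 1.5 N free, up to about 5 N while the sprung foot climbs the glass's edge (1.2 to 0.9), then 2 to 3 N, rising steeply at the stop (6 N there is plenty; over 12 N on a clip is too much).
- purple_pivot (a point): Point on the axis of the purple clip's pivot screw, at the top of its hub (22 mm dia), 16 mm above the bed's top face (12 mm above the glass); the screw head rises 5 mm more. The pivot stands 30 mm in front of the home front edge (bed x = -130 mm), 70 mm left or right of the bed's middle; the spring foot (22 mm dia) is 50 mm from this axis.
- purple_post (a point): Middle of the purple clip's upright round post, to be pushed sideways: 12 mm dia, 34 mm from the pivot axis along the lever. This point is 30 mm above the bed's top face (26 mm above the glass); the post's top is 14 mm higher, its foot (lever's top face) 13 mm lower. A fingertip 5 mm or more above the lever passes over the lever, hub and screw.
- orange_pivot (a point): Point on the axis of the orange clip's pivot screw, at the top of its hub (22 mm dia), 16 mm above the bed's top face (12 mm above the glass); the screw head rises 5 mm more. The pivot stands 30 mm in front of the home front edge (bed x = -130 mm), 70 mm left or right of the bed's middle; the spring foot (22 mm dia) is 50 mm from this axis.
- orange_post (a point): Middle of the orange clip's upright round post, to be pushed sideways: 12 mm dia, 34 mm from the pivot axis along the lever. This point is 30 mm above the bed's top face (26 mm above the glass); the post's top is 14 mm higher, its foot (lever's top face) 13 mm lower. A fingertip 5 mm or more above the lever passes over the lever, hub and screw.
- level_center (a point): Bystander: round aluminium spirit level, 40 mm dia, 12 mm high, standing on the middle of the glass's back half; this point is its centre. It rides along with the glass; do not touch it.
- screwdriver: Bystander on the table: red-handled screwdriver, 190 mm; origin at its underside. Leave it where it is.
- marker: Bystander on the table: white and red marker pen, 140 mm; origin at its underside. Leave it where it is.
- glue_stick: Bystander on the table: upright glue stick, 28 mm dia, 88 mm high; origin at its underside. Leave it where it is.
- bracket: Bystander on the table: lime-green printed angle bracket, 50 mm; origin at its underside. Leave it where it is.
- glass_back_left (a point): Point on the glass's back edge, half-way up, 80 mm left of its middle: it touches the left stop when home.
- glass_back_right (a point): Point on the glass's back edge, half-way up, 80 mm right of its middle: it touches the right stop when home.

How it is judged (in metres and radians):
On the way, in this order (a step that is already met when the one before it is completed fails the run):
1. the glass is pushed home, flush (within 1.8 mm) against both back stops, with the purple clip still on it (x of each of glass_back_left, glass_back_right in the frame of bed above 0.0982 m and z of glass in the frame of bed below 0.002 m and angle between glass's own z axis and vertical below 0.02 rad and value of joint purple_clip below 0.3 rad), for 0.2 s.
2. the orange clip is swung onto the glass to its stop, the purple one still on (all of step 1 and value of joint orange_clip below 0.05 rad), for 0.2 s.
3. the purple clip is swung fully clear to its stop (value of joint purple_clip above 1.55 rad and value of joint orange_clip below 0.05 rad and x of each of glass_back_left, glass_back_right in the frame of bed above 0.0982 m and z of glass in the frame of bed below 0.002 m and angle between glass's own z axis and vertical below 0.02 rad), for 0.2 s.
At the end, for the whole second after the job is handed in: The glass lies flat and at rest with its back edge within 1.8 mm of both back stops, the orange clip is on within 0.05 rad of its stop, the purple clip is clear within 0.05 rad of its stop (all of step 3 and linear speed of glass below 0.01 m/s); the robot touches nothing.
It fails at once if the glass is pushed with more than 18 N (contact force between the fingers and glass above 18 N).
It fails at once if a clip is pushed or pinched with more than 12 N (contact force between the fingers and purple_clip above 12 N or contact force between the fingers and orange_clip above 12 N).
It fails at once if the glass is left without a clip on it (value of joint each of purple_clip, orange_clip above 0.8 rad).
It fails at once if the spirit level on the glass is bumped (over 1 N), tipped or moved more than 25 mm (angle between level_center's own z axis and vertical above 0.2 rad or distance of level_center from where it was at the start of the episode above 0.025 m or contact force between the fingers and level above 1 N).
It fails at once if a bystander is moved more than 20 mm (distance of any of screwdriver, marker, glue_stick, bracket from where it was at the start of the episode above 0.02 m).
It also fails if it takes over 56 s, if anything falls off the work surface, if the arm or the gripper's body presses on something with over 40 N, if the wrist force passes 120 N, or if a joint passes its speed limit or range.

## Working session

There is one attempt and no reset: what is moved stays moved. The work goes in short steps, Python scripts to look and compute and a tool call to move; the robot and the scene stay as the last step left them, time stands still between calls to the robot, and variables do not carry over. Pictures are saved under pics/ and viewed, and the job is handed in when it is done.

Besides the shell and the picture viewer there is one more tool, called after "Call:" as name(argument=value, ...) on one line, values as JSON. carry_out: Moves the arm, as the interface text tells. Its arguments: {"type":"object","properties":{"translation":{"type":"array","items":{"type":"array","items":{"type":"number"}}},"turn":{"type":"array","items":{"type":"number"}},"gripper":{"type":"array","items":{"type":"number"}},"squeeze":{"type":"number"}},"required":["translation","turn","gripper"]}

```bash
ls; mkdir -p pics; python3 - <<'E'
from cell import telemetry, read_camera, get_calibration
import cv2
print(telemetry.get_obs())
for n in ("scene","top"):
    cv2.imwrite(f"pics/{n}0.png",read_camera(n)[:,:,::-1])
    print(n,get_calibration(n))
E
```

```text
pics
{'time_s': 0.0, 'qpos': array([-76.25448251,  18.44006364,  -4.01817276,  83.17506779,
         1.2956487 ,  78.54320793,  -3.26046033]), 'joint_velocities': array([-0.07764083, -0.05548431, -0.00885526, -0.11915586,  0.0580656 ,
        0.04791349, -0.03285575]), 'effort': array([-5.38827971e-04, -4.91289425e+01, -4.04417356e-01, -3.12528098e+01,
       -6.39041117e-02,  4.39449248e-02,  1.57322074e-04]), 'tool_pos': array([0.1454301 , 0.63295082, 0.22944906]), 'tool_rot': array([1.79994305e+02, 1.13043501e-01, 7.70664059e+01]), 'force': array([ 0.43015027,  0.84716129, -0.43054153]), 'wrist_torque': array([ 0.05814226,  0.03016396, -0.02389611]), 'grip_width': 0.08702405373664444}
scene {'fx': 394.0819198297719, 'fy': 394.0819198297719, 'cx': 255.46581007430646, 'cy': 190.62114027704268, 'R': array([[-0.6952944 ,  0.71861031,  0.01284202],
       [ 0.61453788,  0.60367445, -0.5078586 ],
       [-0.37270482, -0.34521933, -0.86134472]]), 't': array([ 0.27290763, -0.34134002,  1.09496869])}
top {'fx': 473.21400235055296, 'fy': 473.21400235055296, 'cx': 253.94437898134652, 'cy': 202.94814987851908, 'R': array([[-0.01648665, -0.99940972, -0.03013959],
       [-0.98738607,  0.02102088, -0.15692949],
       [ 0.15747042,  0.02717217, -0.98714981]]), 't': array([0.14025374, 0.55877485, 1.07185809])}
```

View pics/scene0.png

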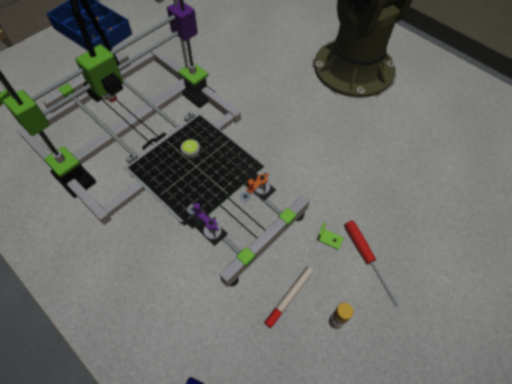

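View pics/top0.png

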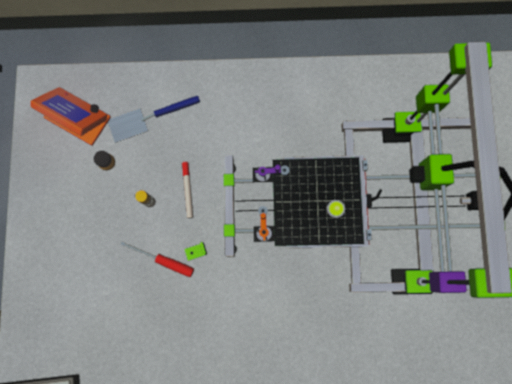

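The top view shows the bed with +x pointing to world -y. Purple is the left clip, with its hub near (262,173), and it is on. Orange is on the right, with its hub near (264,234), and it is clear. Next I'll take a wrist picture and a zoomed crop of the top view.

```bash
python3 - <<'E'
from cell import telemetry, read_camera, get_calibration
import cv2
print(get_calibration("wrist"))
cv2.imwrite("pics/wrist0.png",read_camera("wrist")[:,:,::-1])
im=read_camera("top")[:,:,::-1]
cv2.imwrite("pics/top_crop.png",cv2.resize(im[140:260,220:380],None,fx=5,fy=5,interpolation=cv2.INTER_CUBIC))
E
```

```text
{'fx': 297.3186396354542, 'fy': 297.3186396354542, 'cx': 259.15491085834554, 'cy': 194.80957610757292, 'R': array([[ 0.22320117,  0.97477191, -0.00098276],
       [ 0.93944622, -0.21484319,  0.26698915],
       [ 0.26004238, -0.06051554, -0.96369904]]), 't': array([-0.64892618, -0.03328654,  0.38918874])}
```

View pics/wrist0.png

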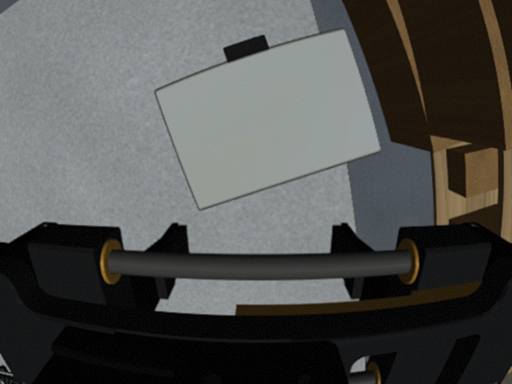

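View pics/top_crop.png

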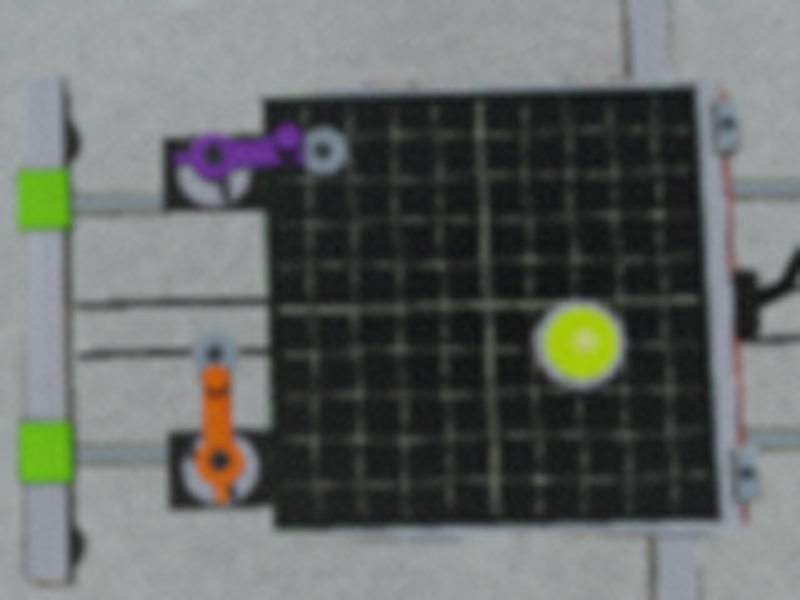

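```bash
cat > h.py <<'E'
import numpy as np
from cell import get_calibration
def ray(name,u,v,z):
    c=get_calibration(name);d=np.array([(u-c['cx'])/c['fx'],(v-c['cy'])/c['fy'],1])
    C=-c['R'].T@c['t'];d=c['R'].T@d
    return C+d*(z-C[2])/d[2]
def crop(u,v,z): return ray("top",220+(u+.5)/5-.5,140+(v+.5)/5-.5,z)
E
python3 - <<'E'
from h import *
P={}
for n,u,v,z in [("ph",213,153,.1),("oh",220,460,.1),("pp",288,135,.124),("op",215,378,.124),("sl",727,122,.09),("sr",747,470,.09),("pf",323,150,.09),("of",213,352,.09),
 ("gFL",264,99,.084),("gBL",697,88,.084),("gBR",719,520,.084),("gFR",276,528,.084)]:
    P[n]=crop(u,v,z); print(n,P[n].round(4))
D=lambda a,b:np.linalg.norm((P[a]-P[b])[:2])
print(D("ph","oh"),D("sl","sr"),D("gFL","gFR"),D("gFL","gBL"),D("ph","pp"),D("oh","op"))
a=lambda a,b:np.degrees(np.arctan2(*(P[b]-P[a])[1::-1]))
print(a("oh","ph"),a("sr","sl"),a("gFL","gBL"),a("gFR","gBR"),a("gFR","gFL"),a("gBR","gBL"),a("ph","pp"),a("oh","op"))
E
```

```text
ph [0.6277 0.1082 0.1   ]
oh [0.4878 0.1078 0.1   ]
pp [0.6295 0.0746 0.124 ]
op [0.5214 0.1091 0.124 ]
sl [ 0.639  -0.1266  0.09  ]
sr [ 0.4797 -0.127   0.09  ]
pf [0.6302 0.0579 0.09  ]
of [0.5378 0.1101 0.09  ]
gFL [0.6564 0.0843 0.084 ]
gBL [ 0.6568 -0.115   0.084 ]
gBR [ 0.4581 -0.1146  0.084 ]
gFR [0.4582 0.0834 0.084 ]
0.13991187055834237 0.15926670549066413 0.1981954711755657 0.19924959675778922 0.03370338283292084 0.03367408697990876
0.17361310883973932 0.14558648746266686 -89.88848650188257 -90.03003016677427 0.2624465493776945 -0.11027771970810778 -86.8368100041863 2.1841673250229237
```

Call:
carry_out(translation=[[-3,4,0],[-6,8,0],[-9,12,0],[-12,16,0],[-15,20,0]], turn=[-0.05,-0.1,-0.15,-0.19,-0.226], gripper=[0,0,0,0,0], squeeze=20)

```text
time_s: 0.82
tool_pos: [0.3078, 0.4411, 0.2305]
tool_rot: [180.0, -0.0, 90.1]
force: [0.3, 0.1, -0.5]
grip_width: 0.0448
```

Call:
carry_out(translation=[[-3.5,3.2,0],[-7,6.4,0],[-10.5,9.6,0],[-14,12.8,0],[-17.5,15.9,0]], turn=[0,0,0,0,0], gripper=[0,0,0,0,0])

```text
time_s: 1.45
tool_pos: [0.4668, 0.2663, 0.2306]
tool_rot: [180.0, -0.0, 90.0]
force: [1.4, 0.5, -0.2]
grip_width: 0.002
```

Call:
carry_out(translation=[[-3.5,3.1,0],[-7,6.2,0],[-10.5,9.3,0],[-12.8,11.1,0],[-12.8,11.1,0]], turn=[0,0,0,0,0], gripper=[0,0,0,0,0])

```text
time_s: 2.08
tool_pos: [0.578, 0.1364, 0.2302]
tool_rot: [180.0, 0.1, 89.7]
force: [0.3, -0.4, -0.0]
grip_width: 0.0004
```

```bash
python3 - <<'E'
from cell import telemetry, read_camera, get_calibration
import cv2
o=telemetry.get_obs();print(o['tool_pos'],o['tool_rot'],o['force'],o['grip_width'],o['qpos'])
cv2.imwrite("pics/wrist1.png",read_camera("wrist")[:,:,::-1])
im=read_camera("top")[:,:,::-1]
cv2.imwrite("pics/top1.png",cv2.resize(im[100:300,180:380],None,fx=3,fy=3))
E
```

```text
[0.57802902 0.13640813 0.23024061] [1.79996909e+02 9.07652173e-02 8.97171972e+01] [ 0.29204221 -0.44259666 -0.01107302] 0.0004145092225622882 [-35.02956783  11.79899524  22.21996467  92.31172735  -4.46409829
  76.80052631  77.50520931]
```

View pics/wrist1.png

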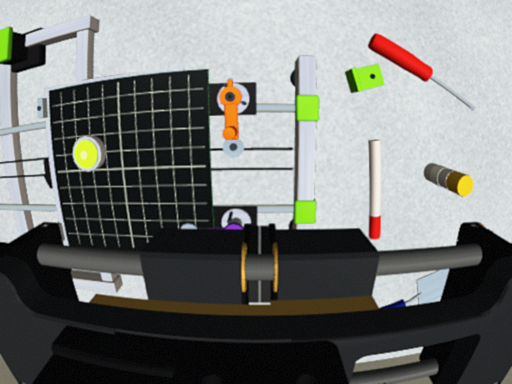

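View pics/top1.png

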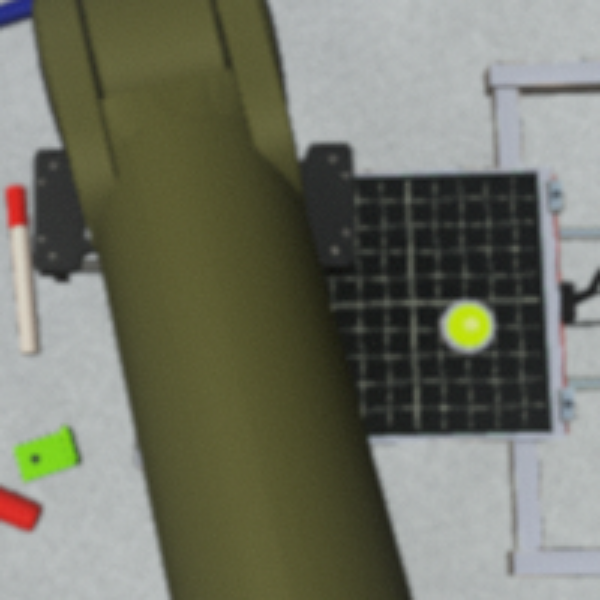

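Call:
carry_out(translation=[[0,0,4],[0,0,8],[0,0,12],[0,0,14.6],[0,0,14.6]], turn=[0,0,0,0,0], gripper=[0,0,0,0,0])

```text
time_s: 2.8
tool_pos: [0.5743, 0.1411, 0.0824]
tool_rot: [-179.7, 0.0, 90.2]
force: [0.9, -0.2, 1.2]
grip_width: 0.0006
```

Call:
carry_out(translation=[[-1,0,0],[-1.8,0,0],[-1.8,0,0],[-1.8,0,0]], turn=[0,0,0,0], gripper=[0,0,0,0])

```text
time_s: 3.3
tool_pos: [0.5773, 0.1217, 0.0852]
tool_rot: [179.9, -0.0, 90.0]
force: [-0.5, 0.4, -0.3]
grip_width: 0.0004
```

```bash
python3 - <<'E'
from cell import telemetry, read_camera, get_calibration
import cv2
o=telemetry.get_obs();print(o['tool_pos'],o['tool_rot'],o['force'],o['grip_width'],o['qpos'])
cv2.imwrite("pics/wrist2.png",read_camera("wrist")[:,:,::-1])
im=read_camera("scene")[:,:,::-1]
cv2.imwrite("pics/scene2.png",cv2.resize(im[90:270,110:350],None,fx=3,fy=3))
E
```

```text
[0.57729836 0.12170198 0.08520387] [ 1.79944539e+02 -4.41950350e-02  8.99890092e+01] [-0.47982682  0.37474357 -0.34415788] 0.0003525475005454347 [-32.7910155   18.17640999  21.60841738 102.30494285  -7.5929346
  60.87117747  81.5262112 ]
```

View pics/wrist2.png

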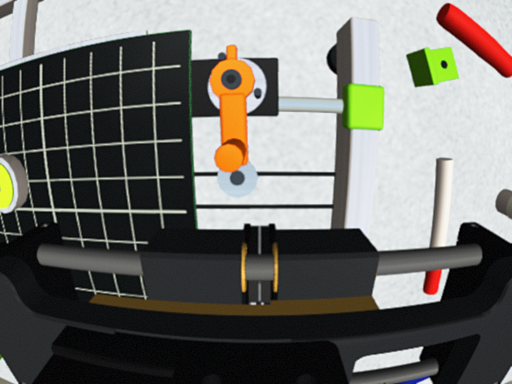

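View pics/scene2.png

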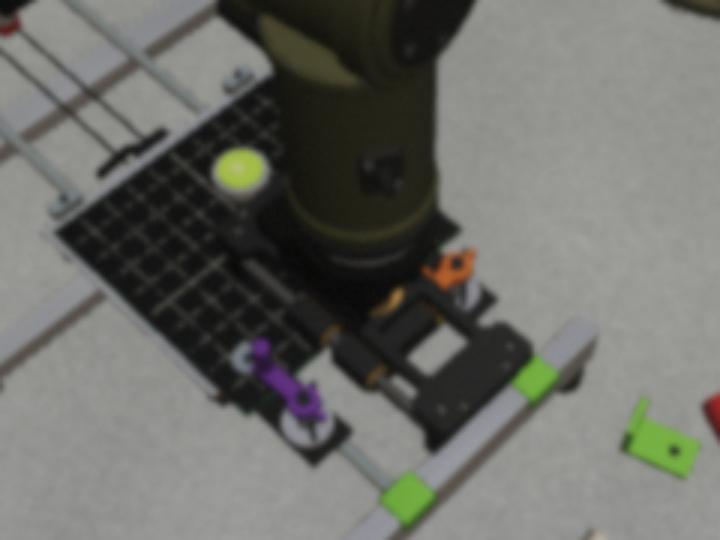

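Call:
carry_out(translation=[[-0.6,0,0],[-1.2,0,0],[-1.7,0,0],[-2.0,0,0],[-2.0,0,0]], turn=[0,0,0,0,0], gripper=[0,0,0,0,0])

```text
time_s: 4.03
tool_pos: [0.577, 0.1012, 0.0846]
tool_rot: [180.0, -0.0, 90.0]
force: [-0.1, 0.3, 1.2]
grip_width: 0.0004
```

Call:
carry_out(translation=[[-0.1,0,0],[-0.2,0,0],[-0.2,0,0]], turn=[0,0,0], gripper=[0,0,0])

```text
time_s: 4.4
tool_pos: [0.577, 0.0996, 0.0846]
tool_rot: [180.0, -0.0, 90.0]
force: [-0.6, -0.2, -0.4]
grip_width: 0.0004
```

Call:
carry_out(translation=[[-0.1,0,0],[-0.2,0,0],[-0.2,0,0]], turn=[0,0,0], gripper=[0,0,0])

```text
time_s: 4.78
tool_pos: [0.577, 0.0974, 0.0846]
tool_rot: [180.0, -0.0, 90.0]
force: [0.4, 0.1, 0.4]
grip_width: 0.0004
```

Call:
carry_out(translation=[[-0.1,0,0],[-0.2,0,0],[-0.2,0,0]], turn=[0,0,0], gripper=[0,0,0])

```text
time_s: 5.15
tool_pos: [0.577, 0.0955, 0.0846]
tool_rot: [180.0, -0.0, 90.0]
force: [-0.2, -0.1, -0.5]
grip_width: 0.0004
```

Call:
carry_out(translation=[[-0.1,0,0],[-0.2,0,0],[-0.2,0,0]], turn=[0,0,0], gripper=[0,0,0])

```text
time_s: 5.52
tool_pos: [0.577, 0.0945, 0.0846]
tool_rot: [180.0, -0.1, 90.0]
force: [-0.0, 2.6, -0.3]
grip_width: 0.0006
```

Call:
carry_out(translation=[[-0.1,0,0],[-0.2,0,0],[-0.2,0,0]], turn=[0,0,0], gripper=[0,0,0])

```text
time_s: 5.9
tool_pos: [0.5769, 0.0933, 0.0846]
tool_rot: [180.0, -0.1, 90.1]
force: [-0.5, 5.0, -0.4]
grip_width: 0.0006
```

Call:
carry_out(translation=[[-0.1,0,0],[-0.15,0,0],[-0.15,0,0]], turn=[0,0,0], gripper=[0,0,0])

```text
time_s: 6.28
tool_pos: [0.5768, 0.092, 0.0846]
tool_rot: [-180.0, -0.1, 90.1]
force: [0.1, 5.1, -1.4]
grip_width: 0.0004
```

Call:
carry_out(translation=[[-0.1,0,0],[-0.15,0,0],[-0.15,0,0]], turn=[0,0,0], gripper=[0,0,0])

```text
time_s: 6.65
tool_pos: [0.5768, 0.0906, 0.0846]
tool_rot: [-180.0, -0.1, 90.1]
force: [1.0, 5.5, 0.3]
grip_width: 0.0006
```

Call:
carry_out(translation=[[-0.1,0,0],[-0.1,0,0]], turn=[0,0], gripper=[0,0])

```text
time_s: 6.9
tool_pos: [0.5768, 0.0896, 0.0846]
tool_rot: [-180.0, -0.1, 90.1]
force: [0.0, 6.4, -0.3]
grip_width: 0.0005
```

Call:
carry_out(translation=[[-0.1,0,0],[-0.1,0,0]], turn=[0,0], gripper=[0,0])

```text
time_s: 7.15
tool_pos: [0.5768, 0.0885, 0.0846]
tool_rot: [-180.0, -0.1, 90.1]
force: [0.2, 4.4, -0.5]
grip_width: 0.0002
```

Call:
carry_out(translation=[[-0.05,0,0],[-0.1,0,0],[-0.1,0,0]], turn=[0,0,0], gripper=[0,0,0])

```text
time_s: 7.52
tool_pos: [0.5768, 0.0884, 0.0846]
tool_rot: [180.0, -0.2, 90.1]
force: [-0.4, 6.0, -0.9]
grip_width: 0.0004
```

Call:
carry_out(translation=[[-0.05,0,0],[-0.05,0,0]], turn=[0,0], gripper=[0,0])

```text
time_s: 7.78
tool_pos: [0.5768, 0.0883, 0.0846]
tool_rot: [180.0, -0.2, 90.1]
force: [0.4, 7.3, -1.5]
grip_width: 0.0007
```

Stopped moving and the force is rising. I'll bring it up to about 9–10 N.

Call:
carry_out(translation=[[-0.05,0,0],[-0.05,0,0]], turn=[0,0], gripper=[0,0])

```text
time_s: 8.02
tool_pos: [0.5768, 0.0883, 0.0846]
tool_rot: [180.0, -0.2, 90.1]
force: [-0.4, 8.7, -0.3]
grip_width: 0.0008
```

Call:
carry_out(translation=[[-0.04,0,0],[-0.04,0,0],[-0.04,0,0],[-0.04,0,0]], turn=[0,0,0,0], gripper=[0,0,0,0])

```text
time_s: 8.52
tool_pos: [0.5769, 0.0883, 0.0847]
tool_rot: [180.0, -0.3, 90.2]
force: [-1.0, 8.9, -1.2]
grip_width: 0.0002
```

```bash
python3 - <<'E'
from cell import telemetry, read_camera, get_calibration
import cv2
o=telemetry.get_obs();print(o['tool_pos'],o['force'])
im=read_camera("top")[:,:,::-1]
cv2.imwrite("pics/top3.png",cv2.resize(im[140:260,220:380],None,fx=5,fy=5,interpolation=cv2.INTER_CUBIC))
E
```

```text
[0.57685325 0.0882517  0.08465056] [-1.04949548  8.91478538 -1.18811941]
```

View pics/top3.png

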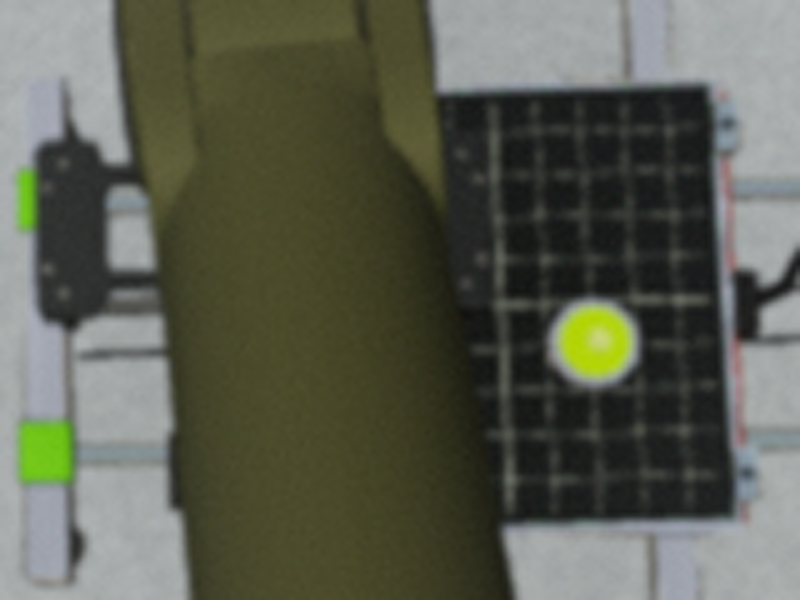

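Call:
carry_out(translation=[[-0.03,0,0],[-0.06,0,0],[-0.06,0,0],[-0.06,0,0]], turn=[0,0,0,0], gripper=[0,0,0,0])

```text
time_s: 9.07
tool_pos: [0.5769, 0.0882, 0.0846]
tool_rot: [180.0, -0.3, 90.2]
force: [0.6, 8.6, -1.7]
grip_width: 0.0003
```

```bash
python3 - <<'E'
from h import *
for n,u,v in [("BL",711,85),("BR",735,515)]:
    p=crop(u,v,.084);print(n,p.round(4))
for u,v in [(716,120),(735,470)]: print(crop(u,v,.09).round(4))
E
```

```text
BL [ 0.658  -0.1215  0.084 ]
BR [ 0.4602 -0.1218  0.084 ]
[ 0.64   -0.1216  0.09  ]
[ 0.4798 -0.1217  0.09  ]
```

Call:
carry_out(translation=[[1,0,0],[3,0,0],[5,0,-2],[5,0,-6],[5,0,-7]], turn=[0,0,0,0,0], gripper=[0,0,0,0,0])

```text
time_s: 9.7
tool_pos: [0.5786, 0.1345, 0.1573]
tool_rot: [179.7, -0.0, 90.0]
force: [0.7, -0.7, 0.3]
grip_width: 0.0007
```

Call:
carry_out(translation=[[0,-1.1,0],[0,-2.2,0],[0,-3.3,0],[0,-4.4,0],[0,-5.5,0]], turn=[-0.18,-0.36,-0.54,-0.72,-0.9], gripper=[0,0,0,0,0])

```text
time_s: 10.32
tool_pos: [0.5212, 0.1333, 0.1537]
tool_rot: [-179.9, -0.0, 141.9]
force: [-0.2, 0.1, -0.2]
grip_width: 0.0008
```

Call:
carry_out(translation=[[0,0,0],[0,0,0],[0,0,0],[0,0,0],[0,0,0]], turn=[-0.17,-0.34,-0.51,-0.67,-0.67], gripper=[0,0,0,0,0])

```text
time_s: 10.95
tool_pos: [0.5172, 0.1312, 0.14]
tool_rot: [-178.7, -1.4, 175.9]
force: [-0.1, 0.2, -0.5]
grip_width: 0.0008
```

```bash
python3 - <<'E'
from cell import telemetry, read_camera, get_calibration
import cv2
o=telemetry.get_obs();print(o['tool_pos'],o['tool_rot'],o['force'],o['qpos'])
cv2.imwrite("pics/wrist4.png",read_camera("wrist")[:,:,::-1])
im=read_camera("top")[:,:,::-1]
cv2.imwrite("pics/top4.png",cv2.resize(im[140:260,220:380],None,fx=5,fy=5,interpolation=cv2.INTER_CUBIC))
E
```

```text
[0.51716814 0.13123277 0.14001922] [-178.65697204   -1.38750629  175.86457874] [-0.12470707  0.24058416 -0.45838918] [  4.76161931  10.8357656  -24.67966246 104.08154931   5.5820898
  67.96402971 154.09829155]
```

View pics/wrist4.png

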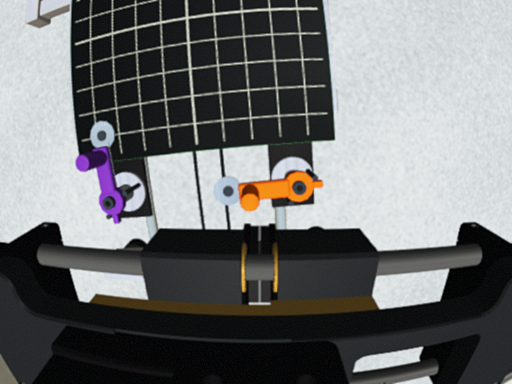

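View pics/top4.png

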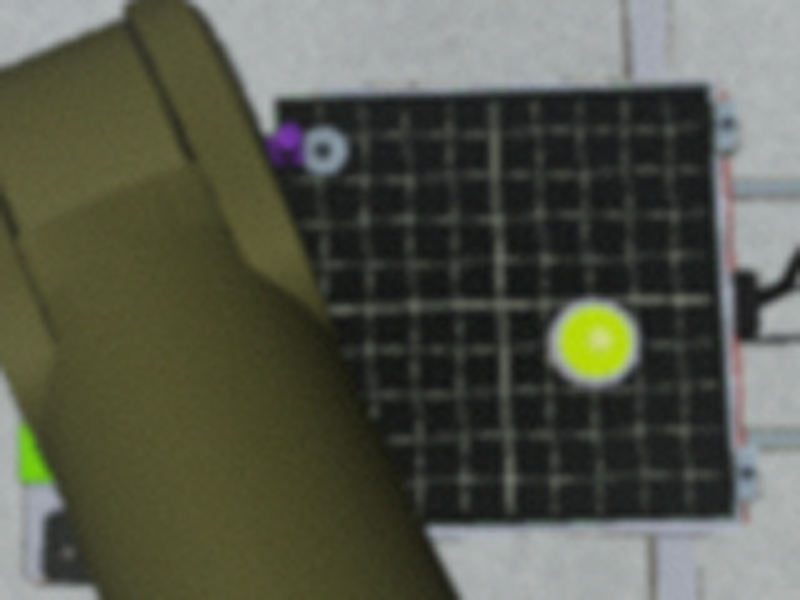

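Wrong direction: joint 7 is at its limit. I'll turn back to yaw 90 and push with the ∓x faces instead. Orange then needs yaw 90→0, and purple 0→90.

Call:
carry_out(translation=[[0,1,-2],[0,1,-2],[0,1,-2],[0,1,-2],[0,1,-2]], turn=[0.17,0.35,0.53,0.71,0.89], gripper=[0,0,0,0,0])

```text
time_s: 11.68
tool_pos: [0.5193, 0.1411, 0.1607]
tool_rot: [-178.2, 0.3, 124.4]
force: [0.3, 0.3, 1.0]
grip_width: 0.0003
```

Call:
carry_out(translation=[[0,0,0],[0,0,0],[0,0,0],[0,0,0],[0,0,0]], turn=[0.17,0.35,0.53,0.68,0.68], gripper=[0,0,0,0,0])

```text
time_s: 12.3
tool_pos: [0.5193, 0.1413, 0.1609]
tool_rot: [-178.7, 1.3, 85.9]
force: [0.1, 0.3, 0.2]
grip_width: 0.0003
```

```bash
python3 - <<'E'
from cell import telemetry
o=telemetry.get_obs();print(o['tool_pos'],o['tool_rot'],o['force'],o['qpos'])
E
```

```text
[0.51928448 0.14134394 0.16085051] [-178.73067758    1.33530074   85.88186241] [0.062604   0.33385113 0.23684296] [ -3.4125024    9.56968538 -16.65011861 102.45658605   3.65151214
  70.11053517  64.68812762]
```

```bash
cat >> h.py <<'E'
from cell import telemetry
from scipy.spatial.transform import Rotation as Ro
def plan(targets, start=None):
    """targets: list of (x,y,z,yaw deg). prints rows from the measured (or given) pose"""
    o=telemetry.get_obs(); p=np.array(o['tool_pos']); r=Ro.from_euler('xyz',o['tool_rot'],degrees=True)
    if start is not None: p=np.array(start)
    print('now',p.round(4),o['tool_rot'].round(2),'F',o['force'].round(1),'q7',o['qpos'][6].round(1))
    yaw0=o['tool_rot'][2]; T=[];A=[]
    for x,y,z,w in targets:
        T.append((r.inv().apply(np.array([x,y,z])-p)*100).round(2).tolist())
        A.append(round(float(-np.radians((w-yaw0+180)%360-180)),3))
    print(T);print(A)
PO=np.array([.4878,.1078]);PP=np.array([.6277,.1082])
def orange(phi,gap=0,z=.114,h=.0105,R=.034):
    f=np.radians(phi);r=np.array([np.cos(f),np.sin(f)]);d=np.array([np.sin(f),-np.cos(f)])
    return (*(PO+R*r-(.006+h+gap)*d),z,90+phi)
def purple(phi,gap=0,z=.114,h=.0105,R=.034):
    f=np.radians(phi);r=np.array([np.cos(f),np.sin(f)]);d=np.array([-np.sin(f),np.cos(f)])
    return (*(PP+R*r-(.006+h+gap)*d),z,90+phi)  # placeholder yaw, tool +x = d
E
python3 - <<'E'
from h import *
plan([orange(0,.015,.16),orange(0,.015,.14),orange(0,.015,.12),orange(0,.012,.114),orange(0,.012,.114)])
E
```

```text
now [0.5193 0.1413 0.1609] [-178.73    1.34   85.88] F [0.1 0.3 0.2] q7 64.7
[[-0.18, 0.27, 0.08], [-0.14, 0.31, 2.08], [-0.09, 0.36, 4.08], [-0.38, 0.39, 4.69], [-0.38, 0.39, 4.69]]
[-0.072, -0.072, -0.072, -0.072, -0.072]
```

Call:
carry_out(translation=[[-0.15,0.27,0.1],[-0.1,0.3,2.1],[-0.1,0.35,4.0],[-0.3,0.4,4.7],[-0.4,0.4,4.7]], turn=[-0.072,-0.072,-0.072,-0.072,-0.072], gripper=[0,0,0,0,0])

```text
time_s: 12.92
tool_pos: [0.5216, 0.1358, 0.1135]
tool_rot: [-178.6, 1.2, 90.0]
force: [0.3, -0.1, 0.2]
grip_width: 0.0006
```

```bash
python3 - <<'E'
from h import *
plan([orange(0,.006),orange(0,.003),orange(0,.003)])
from cell import read_camera
import cv2
cv2.imwrite("pics/wrist5.png",read_camera("wrist")[:,:,::-1])
im=read_camera("scene")[:,:,::-1]
cv2.imwrite("pics/scene5.png",cv2.resize(im[90:270,110:350],None,fx=3,fy=3))
E
```

```text
now [0.5216 0.1358 0.1135] [-178.57    1.22   89.97] F [ 0.3 -0.1  0.2] q7 68.6
[[-0.55, 0.02, -0.04], [-0.85, 0.02, -0.03], [-0.85, 0.02, -0.03]]
[-0.0, -0.0, -0.0]
```

View pics/wrist5.png

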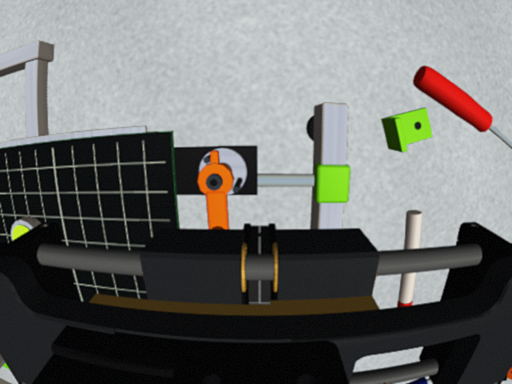

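View pics/scene5.png

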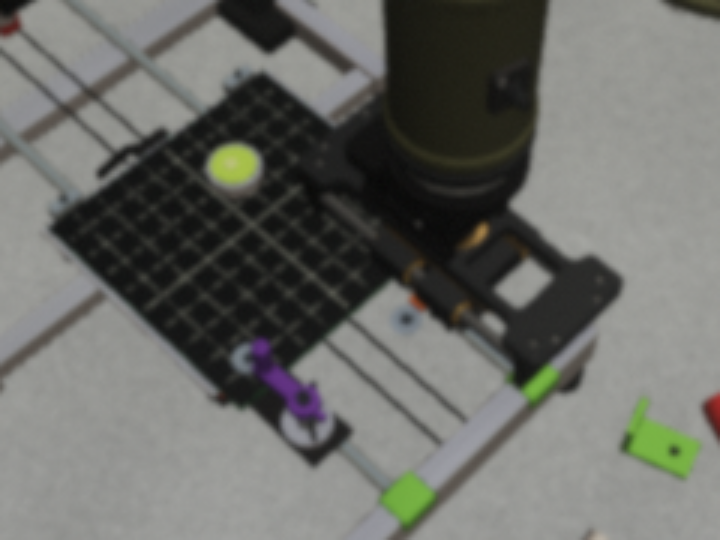

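The finger sits in front of the orange post, with the clip untouched. I'll approach until it makes contact.

Call:
carry_out(translation=[[-0.4,0,0],[-0.8,0,0],[-0.8,0,0]], turn=[0,0,0], gripper=[0,0,0])

```text
time_s: 13.4
tool_pos: [0.5221, 0.1275, 0.1145]
tool_rot: [-178.7, 1.2, 89.9]
force: [0.3, -0.4, -0.1]
grip_width: 0.0005
```

Call:
carry_out(translation=[[-0.15,0,0],[-0.3,0,0],[-0.3,0,0]], turn=[0,0,0], gripper=[0,0,0])

```text
time_s: 13.78
tool_pos: [0.5219, 0.125, 0.1143]
tool_rot: [-178.6, 1.2, 89.9]
force: [-0.7, -0.2, 0.7]
grip_width: 0.0007
```

```bash
python3 - <<'E'
from h import *
plan([orange(p) for p in (-3,-6,-9,-12,-15)])
E
```

```text
now [0.5219 0.125  0.1143] [-178.64    1.2    89.94] F [-0.7 -0.2  0.7] q7 69.7
[[-0.25, 0.07, 0.03], [-0.43, 0.14, 0.04], [-0.62, 0.21, 0.04], [-0.81, 0.26, 0.04], [-1.01, 0.3, 0.04]]
[0.051, 0.104, 0.156, 0.208, 0.261]
```

Call:
carry_out(translation=[[-0.25,0.07,0],[-0.43,0.14,0.02],[-0.62,0.21,0.03],[-0.81,0.26,0.04],[-1.0,0.3,0.04]], turn=[0.05,0.105,0.155,0.21,0.26], gripper=[0,0,0,0,0])

```text
time_s: 14.4
tool_pos: [0.5249, 0.1161, 0.1142]
tool_rot: [-179.0, 1.4, 75.0]
force: [0.5, 1.0, 1.2]
grip_width: 0.0003
```

```bash
python3 - <<'E'
from h import *
plan([orange(p) for p in (-18,-21,-24,-27,-30)])
E
```

```text
now [0.5249 0.1161 0.1142] [-179.      1.44   74.99] F [0.5 1.  1.2] q7 56.2
[[-0.29, 0.11, 0.03], [-0.48, 0.18, 0.03], [-0.66, 0.24, 0.04], [-0.85, 0.3, 0.04], [-1.05, 0.34, 0.05]]
[0.052, 0.105, 0.157, 0.209, 0.262]
```

Call:
carry_out(translation=[[-0.26,0.09,0.02],[-0.46,0.16,0.03],[-0.65,0.23,0.04],[-0.85,0.3,0.04],[-1.05,0.34,0.05]], turn=[0.05,0.105,0.155,0.21,0.26], gripper=[0,0,0,0,0])

```text
time_s: 15.02
tool_pos: [0.5256, 0.1057, 0.114]
tool_rot: [-179.4, 1.6, 60.1]
force: [0.1, 2.5, 0.5]
grip_width: 0.0003
```

```bash
python3 - <<'E'
from h import *
plan([orange(p) for p in (-33,-36,-39,-42,-45)])
from cell import read_camera
import cv2
cv2.imwrite("pics/wrist6.png",read_camera("wrist")[:,:,::-1])
E
```

```text
now [0.5256 0.1057 0.114 ] [-179.39    1.59   60.11] F [0.1 2.5 0.5] q7 42.8
[[-0.23, 0.1, 0.01], [-0.42, 0.17, 0.01], [-0.61, 0.24, 0.02], [-0.8, 0.29, 0.02], [-0.99, 0.33, 0.03]]
[0.054, 0.107, 0.159, 0.211, 0.264]
```

View pics/wrist6.png

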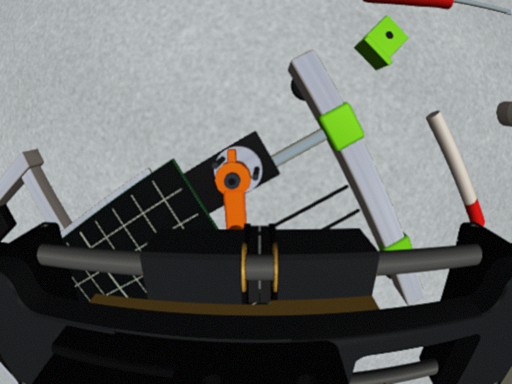

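Call:
carry_out(translation=[[-0.2,0.09,0.01],[-0.4,0.17,0.01],[-0.6,0.24,0.02],[-0.8,0.29,0.02],[-0.98,0.33,0.03]], turn=[0.05,0.105,0.16,0.21,0.262], gripper=[0,0,0,0,0])

```text
time_s: 15.7
tool_pos: [0.524, 0.0962, 0.1141]
tool_rot: [-179.8, 1.6, 45.2]
force: [1.2, 3.8, 0.3]
grip_width: 0.0004
```

```bash
python3 - <<'E'
from h import *
plan([orange(p) for p in (-48,-51,-54,-57,-60)]); print(orange(-45))
E
```

```text
now [0.524  0.0962 0.1141] [-179.83    1.62   45.16] F [1.2 3.8 0.3] q7 29.2
[[-0.27, 0.11, 0.02], [-0.45, 0.18, 0.03], [-0.64, 0.24, 0.03], [-0.83, 0.29, 0.04], [-1.03, 0.33, 0.04]]
[0.055, 0.108, 0.16, 0.212, 0.265]
(np.float64(0.5235088924499206), np.float64(0.09542563132923543), 0.114, 45)
```

Call:
carry_out(translation=[[-0.2,0.09,0.01],[-0.4,0.17,0.02],[-0.6,0.24,0.03],[-0.8,0.29,0.04],[-1.0,0.33,0.04]], turn=[0.05,0.105,0.16,0.21,0.262], gripper=[0,0,0,0,0])

```text
time_s: 16.32
tool_pos: [0.5195, 0.087, 0.1141]
tool_rot: [179.7, 1.6, 30.1]
force: [2.1, 5.1, 0.8]
grip_width: 0.0005
```

```bash
python3 - <<'E'
from h import *
plan([orange(p) for p in (-63,-66,-69,-72,-75)]); print(orange(-60))
E
```

```text
now [0.5195 0.087  0.1141] [179.73   1.57  30.14] F [2.1 5.1 0.8] q7 15.4
[[-0.24, 0.09, 0.02], [-0.42, 0.16, 0.02], [-0.61, 0.22, 0.03], [-0.8, 0.27, 0.04], [-0.99, 0.32, 0.04]]
[0.055, 0.107, 0.16, 0.212, 0.264]
(np.float64(0.5190894191624432), np.float64(0.0866051362713291), 0.114, 30)
```

Call:
carry_out(translation=[[-0.18,0.03,0.01],[-0.37,0.08,0.02],[-0.57,0.13,0.03],[-0.77,0.18,0.04]], turn=[0.05,0.105,0.16,0.21], gripper=[0,0,0,0])

```text
time_s: 16.82
tool_pos: [0.5144, 0.0808, 0.1142]
tool_rot: [179.3, 1.4, 18.1]
force: [3.8, 2.7, 0.3]
grip_width: 0.0007
```

```bash
python3 - <<'E'
from h import *
plan([orange(p) for p in (-75,-78,-81,-84)]); print(orange(-72))
from cell import read_camera
import cv2
cv2.imwrite("pics/wrist7.png",read_camera("wrist")[:,:,::-1])
im=read_camera("scene")[:,:,::-1]
cv2.imwrite("pics/scene7.png",cv2.resize(im[90:270,110:350],None,fx=3,fy=3))
E
```

```text
now [0.5144 0.0808 0.1142] [179.34   1.42  18.08] F [3.8 2.7 0.3] q7 4.1
[[-0.23, 0.09, 0.02], [-0.41, 0.16, 0.03], [-0.6, 0.23, 0.03], [-0.79, 0.28, 0.04]]
[0.054, 0.106, 0.159, 0.211]
(np.float64(0.5139990103276182), np.float64(0.08056285885315141), 0.114, 18)
```

View pics/wrist7.png

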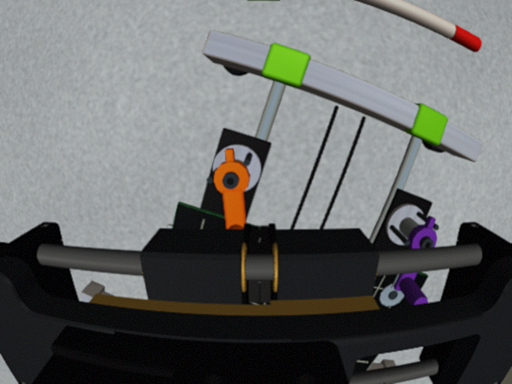

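View pics/scene7.png

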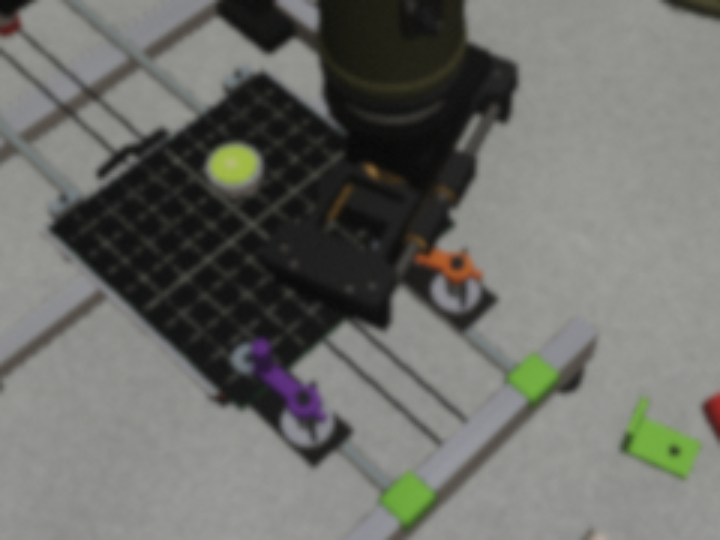

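Call:
carry_out(translation=[[-0.18,0.04,0.01],[-0.37,0.1,0.02],[-0.57,0.15,0.03],[-0.57,0.15,0.03]], turn=[0.05,0.105,0.16,0.16], gripper=[0,0,0,0])

```text
time_s: 17.42
tool_pos: [0.5092, 0.0766, 0.1141]
tool_rot: [179.1, 1.4, 9.0]
force: [3.8, 2.8, 1.4]
grip_width: 0.0006
```

```bash
python3 - <<'E'
from h import *
plan([orange(p) for p in (-84,-87,-90)]); print(orange(-81))
E
```

```text
now [0.5092 0.0766 0.1141] [179.06   1.37   9.03] F [3.8 2.8 1.4] q7 -4.6
[[-0.15, 0.07, 0.01], [-0.34, 0.14, 0.02], [-0.52, 0.2, 0.02]]
[0.053, 0.105, 0.158]
(np.float64(0.5094156294311877), np.float64(0.07679976509292913), 0.114, 9)
```

Call:
carry_out(translation=[[-0.15,0.03,0.01],[-0.25,0.06,0.02],[-0.25,0.06,0.02]], turn=[0.05,0.08,0.08], gripper=[0,0,0])

```text
time_s: 17.8
tool_pos: [0.5065, 0.0749, 0.1139]
tool_rot: [178.9, 1.3, 4.4]
force: [4.6, 2.2, 3.4]
grip_width: 0.0005
```

Call:
carry_out(translation=[[-0.1,0.02,0],[-0.1,0.02,0]], turn=[0.03,0.03], gripper=[0,0])

```text
time_s: 18.05
tool_pos: [0.505, 0.0742, 0.1136]
tool_rot: [178.8, 1.4, 2.6]
force: [4.0, -0.8, 4.5]
grip_width: 0.0003
```

Call:
carry_out(translation=[[-0.1,0.02,0],[-0.1,0.02,0]], turn=[0.03,0.03], gripper=[0,0])

```text
time_s: 18.3
tool_pos: [0.5037, 0.0737, 0.1133]
tool_rot: [178.8, 1.4, 0.8]
force: [4.4, -1.4, 3.5]
grip_width: 0.0002
```

Call:
carry_out(translation=[[-0.06,0,-0.05],[-0.06,0,-0.05]], turn=[0.015,0.015], gripper=[0,0])

```text
time_s: 18.55
tool_pos: [0.5027, 0.0734, 0.1134]
tool_rot: [178.7, 1.4, -0.0]
force: [4.8, -2.4, 2.4]
grip_width: 0.0004
```

Call:
carry_out(translation=[[-0.06,0,-0.03],[-0.06,0,-0.03]], turn=[0,0], gripper=[0,0])

```text
time_s: 18.8
tool_pos: [0.5021, 0.0734, 0.1135]
tool_rot: [178.7, 1.4, -0.0]
force: [4.2, -2.6, -0.3]
grip_width: 0.0006
```

Call:
carry_out(translation=[[-0.05,0,0],[-0.05,0,0]], turn=[0,0], gripper=[0,0])

```text
time_s: 19.05
tool_pos: [0.5021, 0.0733, 0.1136]
tool_rot: [178.7, 1.4, -0.0]
force: [6.6, -1.3, -0.3]
grip_width: 0.0005
```

Call:
carry_out(translation=[[-0.05,0,0],[-0.05,0,0]], turn=[0,0], gripper=[0,0])

```text
time_s: 19.3
tool_pos: [0.502, 0.0734, 0.1136]
tool_rot: [178.7, 1.3, -0.0]
force: [6.3, -3.1, -1.0]
grip_width: 0.0
```

```bash
python3 - <<'E'
from h import *
from cell import read_camera
import cv2
cv2.imwrite("pics/wrist8.png",read_camera("wrist")[:,:,::-1])
im=read_camera("scene")[:,:,::-1]
cv2.imwrite("pics/scene8.png",cv2.resize(im[100:240,120:320],None,fx=4,fy=4,interpolation=cv2.INTER_CUBIC))
im=read_camera("top")[:,:,::-1]
cv2.imwrite("pics/top8.png",cv2.resize(im[140:260,220:380],None,fx=5,fy=5,interpolation=cv2.INTER_CUBIC))
E
```

```text
(no output)
```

View pics/scene8.png

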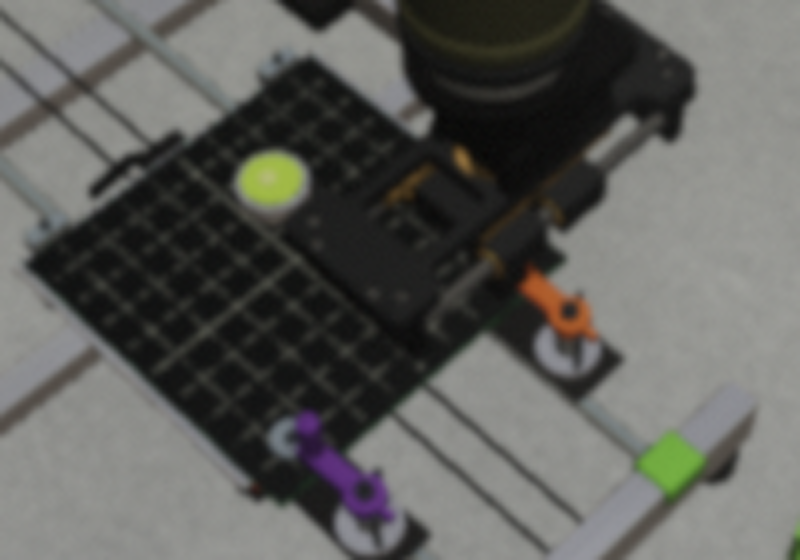

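View pics/top8.png

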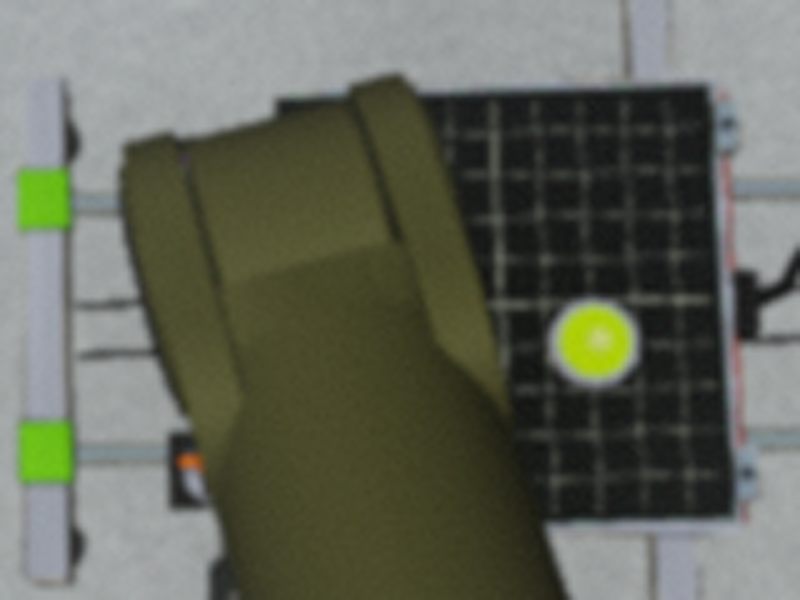

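View pics/wrist8.png

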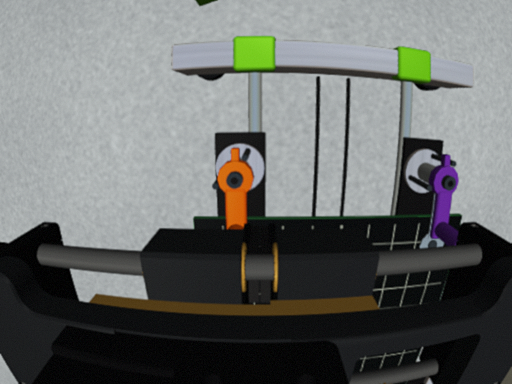

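Orange is at its stop: the position holds and the force is up to about 6.5 N. I'll back off, check, and move toward the purple post at the same height, where the path is clear.

Call:
carry_out(translation=[[0.5,0,0],[1.5,0,0],[3,0,0],[5,0,0],[5,0,0]], turn=[0,0,0,0,0], gripper=[0,0,0,0,0])

```text
time_s: 20.08
tool_pos: [0.5524, 0.0744, 0.1124]
tool_rot: [178.8, 1.4, -0.0]
force: [-0.6, -0.6, 1.3]
grip_width: 0.0005
```

```bash
python3 - <<'E'
from h import *
plan([purple(-87,g) for g in (.025,.015,.01,.01)])
from cell import read_camera
import cv2
cv2.imwrite("pics/wrist9.png",read_camera("wrist")[:,:,::-1])
im=read_camera("top")[:,:,::-1]
cv2.imwrite("pics/top9.png",cv2.resize(im[140:260,220:380],None,fx=5,fy=5,interpolation=cv2.INTER_CUBIC))
E
```

```text
now [0.5524 0.0744 0.1124] [178.81   1.41  -0.  ] F [-0.6 -0.6  1.3] q7 -12.7
[[3.56, 0.24, -0.24], [4.55, 0.19, -0.27], [5.05, 0.16, -0.28], [5.05, 0.16, -0.28]]
[-0.052, -0.052, -0.052, -0.052]
```

View pics/top9.png

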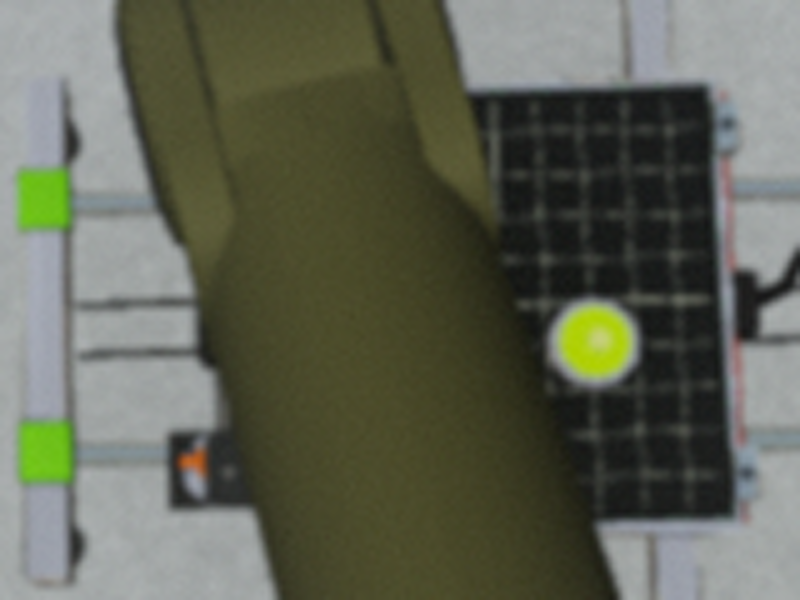

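View pics/wrist9.png

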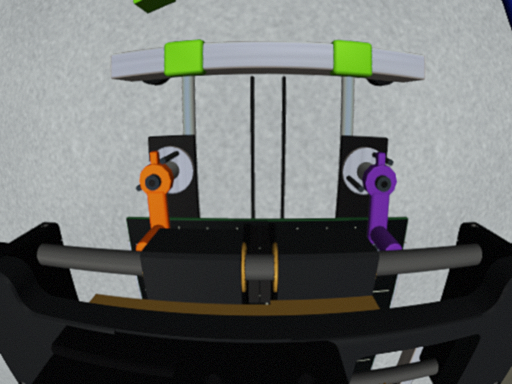

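Call:
carry_out(translation=[[2,0.2,-0.2],[4,0.2,-0.25],[5,0.16,-0.28],[5,0.16,-0.28]], turn=[-0.05,-0.05,-0.05,-0.05], gripper=[0,0,0,0])

```text
time_s: 20.68
tool_pos: [0.6012, 0.073, 0.1144]
tool_rot: [178.9, 1.5, 2.9]
force: [-1.2, 0.7, 1.1]
grip_width: 0.0004
```

```bash
python3 - <<'E'
from h import *
plan([purple(-87,g,h=.009) for g in (.006,.003,.003)])
E
```

```text
now [0.6012 0.073  0.1144] [178.88   1.47   2.9 ] F [-1.2  0.7  1.1] q7 -9.1
[[0.74, 0.03, 0.02], [1.03, 0.03, 0.01], [1.03, 0.03, 0.01]]
[-0.002, -0.002, -0.002]
```

Call:
carry_out(translation=[[0.5,0,0],[1.0,0,0],[1.0,0,0]], turn=[0,0,0], gripper=[0,0,0])

```text
time_s: 21.05
tool_pos: [0.6116, 0.0734, 0.1144]
tool_rot: [178.9, 1.4, 2.9]
force: [0.0, -0.0, -0.1]
grip_width: 0.0004
```

```bash
python3 - <<'E'
from h import *
plan([purple(p,0,h=.009) for p in (-87,-84,-81,-78,-75)])
E
```

```text
now [0.6116 0.0734 0.1144] [178.87   1.41   2.89] F [ 0.  -0.  -0.1] q7 -9.0
[[0.29, 0.01, 0.03], [0.47, 0.08, 0.03], [0.65, 0.14, 0.03], [0.84, 0.2, 0.02], [1.03, 0.24, 0.02]]
[-0.002, -0.054, -0.107, -0.159, -0.211]
```

Call:
carry_out(translation=[[0.15,0,0.02],[0.29,0.01,0.03],[0.47,0.07,0.03],[0.65,0.13,0.03],[0.84,0.18,0.02]], turn=[0,0,-0.054,-0.107,-0.159], gripper=[0,0,0,0,0])

```text
time_s: 21.68
tool_pos: [0.6184, 0.0718, 0.1139]
tool_rot: [179.1, 1.8, 12.1]
force: [-4.2, -0.3, 2.8]
grip_width: 0.0008
```

```bash
python3 - <<'E'
from h import *
plan([purple(p,0,h=.009) for p in (-75,-72,-69,-66,-63)]);print(purple(-78,0,h=.009))
E
```

```text
now [0.6184 0.0718 0.1139] [179.13   1.79  12.1 ] F [-4.2 -0.3  2.8] q7 0.1
[[0.35, 0.11, -0.02], [0.53, 0.17, -0.02], [0.72, 0.23, -0.03], [0.9, 0.27, -0.03], [1.1, 0.31, -0.04]]
[-0.051, -0.103, -0.155, -0.208, -0.26]
(np.float64(0.6200967834767969), np.float64(0.07182430621278421), 0.114, 12)
```

Call:
carry_out(translation=[[0.19,0.05,-0.02],[0.38,0.1,-0.03],[0.57,0.16,-0.04],[0.76,0.2,-0.04],[0.95,0.24,-0.05]], turn=[-0.05,-0.105,-0.155,-0.21,-0.26], gripper=[0,0,0,0,0])

```text
time_s: 22.3
tool_pos: [0.6282, 0.0708, 0.114]
tool_rot: [179.6, 2.0, 27.0]
force: [-4.0, -2.0, 2.2]
grip_width: -0.0001
```

```bash
python3 - <<'E'
from h import *
plan([purple(p,0,h=.009) for p in (-60,-57,-54,-51,-48)]);print(purple(-63,0,h=.009))
E
```

```text
now [0.6282 0.0708 0.114 ] [179.58   1.99  26.97] F [-4.  -2.   2.2] q7 14.4
[[0.34, 0.12, -0.01], [0.52, 0.18, -0.02], [0.71, 0.24, -0.02], [0.89, 0.28, -0.03], [1.09, 0.32, -0.03]]
[-0.053, -0.105, -0.158, -0.21, -0.262]
(np.float64(0.6297705791283191), np.float64(0.0710959206815023), 0.114, 27)
```

Call:
carry_out(translation=[[0.2,0.06,-0.02],[0.38,0.12,-0.03],[0.57,0.18,-0.04],[0.76,0.22,-0.04],[0.95,0.26,-0.05]], turn=[-0.05,-0.105,-0.155,-0.21,-0.26], gripper=[0,0,0,0,0])

```text
time_s: 22.92
tool_pos: [0.6379, 0.0724, 0.1141]
tool_rot: [-179.9, 2.0, 41.9]
force: [-4.2, -1.3, 1.1]
grip_width: 0.0003
```

```bash
python3 - <<'E'
from h import *
plan([purple(p,0,h=.009) for p in (-45,-42,-39,-36,-33)]);print(purple(-48,0,h=.009))
E
```

```text
now [0.6379 0.0724 0.1141] [-179.92    2.04   41.86] F [-4.2 -1.3  1.1] q7 28.5
[[0.32, 0.12, -0.0], [0.5, 0.19, -0.01], [0.69, 0.24, -0.02], [0.88, 0.29, -0.02], [1.07, 0.32, -0.03]]
[-0.055, -0.107, -0.159, -0.212, -0.264]
(np.float64(0.6393032682340403), np.float64(0.07289611683838573), 0.114, 42)
```

Call:
carry_out(translation=[[0.2,0.06,-0.01],[0.38,0.12,-0.02],[0.57,0.18,-0.03],[0.76,0.22,-0.03],[0.95,0.26,-0.04]], turn=[-0.05,-0.105,-0.155,-0.21,-0.26], gripper=[0,0,0,0,0])

```text
time_s: 23.55
tool_pos: [0.6477, 0.0771, 0.1141]
tool_rot: [-179.5, 1.9, 56.8]
force: [-0.8, -1.8, 0.1]
grip_width: 0.0004
```

```bash
python3 - <<'E'
from h import *
plan([purple(p,0,h=.009) for p in (-30,-27,-24,-21,-18)]);print(purple(-33,0,h=.009))
from cell import read_camera
import cv2
cv2.imwrite("pics/wrist10.png",read_camera("wrist")[:,:,::-1])
im=read_camera("scene")[:,:,::-1]
cv2.imwrite("pics/scene10.png",cv2.resize(im[100:240,120:320],None,fx=4,fy=4,interpolation=cv2.INTER_CUBIC))
E
```

```text
now [0.6477 0.0771 0.1141] [-179.47    1.86   56.77] F [-0.8 -1.8  0.1] q7 42.3
[[0.2, 0.11, 0.0], [0.38, 0.17, -0.0], [0.57, 0.22, -0.01], [0.76, 0.27, -0.02], [0.95, 0.3, -0.02]]
[-0.056, -0.109, -0.161, -0.213, -0.266]
(np.float64(0.6480452137849191), np.float64(0.07710221429030772), 0.114, 57)
```

View pics/wrist10.png

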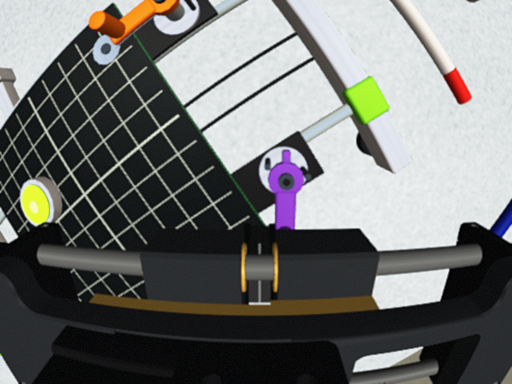

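View pics/scene10.png

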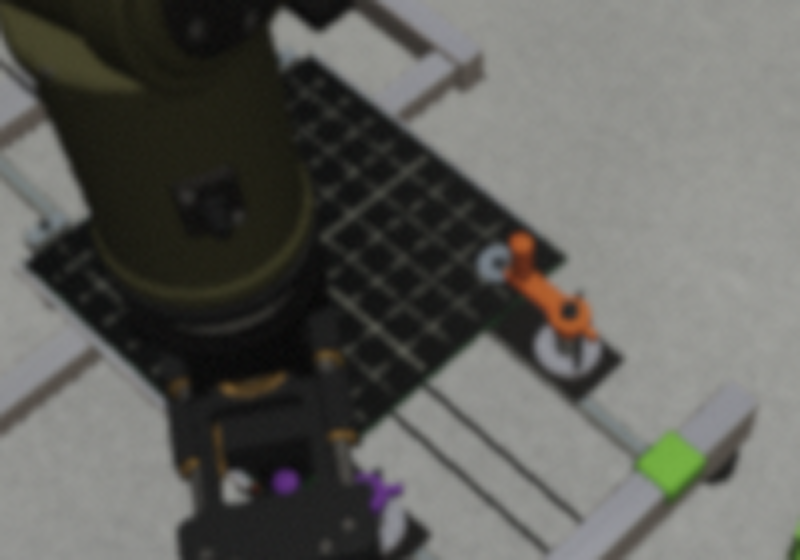

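Orange stays on the glass and purple is swinging clear. I'll keep going.

Call:
carry_out(translation=[[0.2,0.06,0],[0.38,0.12,0],[0.57,0.18,-0.01],[0.76,0.22,-0.02],[0.94,0.26,-0.02]], turn=[-0.05,-0.105,-0.16,-0.21,-0.264], gripper=[0,0,0,0,0])

```text
time_s: 24.28
tool_pos: [0.6552, 0.0837, 0.1141]
tool_rot: [-179.0, 1.6, 71.9]
force: [-1.7, -1.4, 0.4]
grip_width: 0.0009
```

```bash
python3 - <<'E'
from h import *
plan([purple(p,0,h=.009) for p in (-15,-12,-9,-6,-3)]);print(purple(-18,0,h=.009))
E
```

```text
now [0.6552 0.0837 0.1141] [-179.04    1.63   71.85] F [-1.7 -1.4  0.4] q7 56.1
[[0.16, 0.1, 0.0], [0.34, 0.17, -0.0], [0.53, 0.22, -0.01], [0.72, 0.26, -0.01], [0.91, 0.3, -0.02]]
[-0.055, -0.107, -0.16, -0.212, -0.264]
(np.float64(0.655400666638411), np.float64(0.0834275744468245), 0.114, 72)
```

Call:
carry_out(translation=[[0.18,0.08,0],[0.36,0.15,0],[0.54,0.2,-0.01],[0.72,0.24,-0.01]], turn=[-0.05,-0.105,-0.16,-0.21], gripper=[0,0,0,0])

```text
time_s: 24.78
tool_pos: [0.6598, 0.0898, 0.1141]
tool_rot: [-178.7, 1.4, 83.9]
force: [-0.2, -0.4, 0.3]
grip_width: 0.0002
```

Call:
carry_out(translation=[[0.12,0.03,0],[0.2,0.05,0],[0.2,0.05,0]], turn=[-0.04,-0.06,-0.06], gripper=[0,0,0])

```text
time_s: 25.15
tool_pos: [0.6609, 0.0923, 0.1142]
tool_rot: [-178.7, 1.3, 87.3]
force: [0.2, -1.6, -1.1]
grip_width: 0.0004
```

```bash
python3 - <<'E'
from h import *
plan([purple(p,0,h=.009) for p in (0,1,2)]);print(purple(-3,0,h=.009))
E
```

```text
now [0.6609 0.0923 0.1142] [-178.7     1.27   87.28] F [ 0.2 -1.6 -1.1] q7 69.9
[[0.09, 0.08, 0.02], [0.15, 0.1, 0.02], [0.22, 0.13, 0.01]]
[-0.047, -0.065, -0.082]
(np.float64(0.6608683648380114), np.float64(0.09144113446642131), 0.114, 87)
```

Call:
carry_out(translation=[[0.1,0.02,0],[0.1,0.02,0]], turn=[-0.04,-0.04], gripper=[0,0])

```text
time_s: 25.4
tool_pos: [0.6613, 0.0935, 0.1144]
tool_rot: [-178.7, 1.2, 89.6]
force: [0.5, -1.5, -0.7]
grip_width: 0.0005
```

Call:
carry_out(translation=[[0.1,0.02,0],[0.1,0.02,0]], turn=[-0.03,-0.03], gripper=[0,0])

```text
time_s: 25.65
tool_pos: [0.6615, 0.0946, 0.1144]
tool_rot: [-178.6, 1.2, 91.3]
force: [1.8, -1.6, -1.1]
grip_width: 0.0005
```

Call:
carry_out(translation=[[0.07,0,0],[0.07,0,0]], turn=[0,0], gripper=[0,0])

```text
time_s: 25.9
tool_pos: [0.6615, 0.0948, 0.1144]
tool_rot: [-178.6, 1.2, 91.3]
force: [1.6, -2.4, 1.3]
grip_width: 0.0003
```

Call:
carry_out(translation=[[0.06,0,0],[0.06,0,0]], turn=[0,0], gripper=[0,0])

```text
time_s: 26.15
tool_pos: [0.6616, 0.0949, 0.1144]
tool_rot: [-178.6, 1.2, 91.3]
force: [1.4, -4.5, 0.4]
grip_width: 0.0003
```

Call:
carry_out(translation=[[0.05,0,0],[0.05,0,0]], turn=[0,0], gripper=[0,0])

```text
time_s: 26.4
tool_pos: [0.6616, 0.095, 0.1144]
tool_rot: [-178.6, 1.3, 91.3]
force: [2.2, -5.7, 0.4]
grip_width: 0.0004
```

Call:
carry_out(translation=[[0.01,0,0],[0.01,0,0]], turn=[0,0], gripper=[0,0])

```text
time_s: 26.65
tool_pos: [0.6616, 0.095, 0.1144]
tool_rot: [-178.6, 1.3, 91.3]
force: [1.8, -5.7, 2.0]
grip_width: 0.0004
```

Call:
carry_out(translation=[[-0.7,0,0],[-2,0,0],[-2,0,-3],[-2,0,-8],[-2,0,-12]], turn=[0,0,0,0,0], gripper=[0,0,0,0,0])

```text
time_s: 27.28
tool_pos: [0.6644, 0.0792, 0.2364]
tool_rot: [-178.6, 1.1, 91.3]
force: [1.1, 0.1, -0.6]
grip_width: 0.0005
```

Call:
carry_out(translation=[[6,-2,0],[12,-4,0],[18,-6,0],[24,-9,0],[29,-12,0]], turn=[0,0,0,0,0], gripper=[0,0,0,0,0])

```text
time_s: 27.9
tool_pos: [0.5379, 0.3655, 0.2314]
tool_rot: [-178.6, 1.1, 91.3]
force: [0.0, 0.9, -0.6]
grip_width: 0.0005
```

```bash
python3 - <<'E'
from h import *
o=telemetry.get_obs();print(o['time_s'],o['tool_pos'],o['force'])
from cell import read_camera
import cv2
im=read_camera("scene")[:,:,::-1]
cv2.imwrite("pics/scene11.png",im)
im=read_camera("top")[:,:,::-1]
cv2.imwrite("pics/top11.png",cv2.resize(im[140:260,220:380],None,fx=5,fy=5,interpolation=cv2.INTER_CUBIC))
cv2.imwrite("pics/top11f.png",im)
E
```

```text
27.9 [0.53786211 0.36554477 0.23138566] [ 0.04969787  0.86623873 -0.64706921]
```

View pics/top11.png

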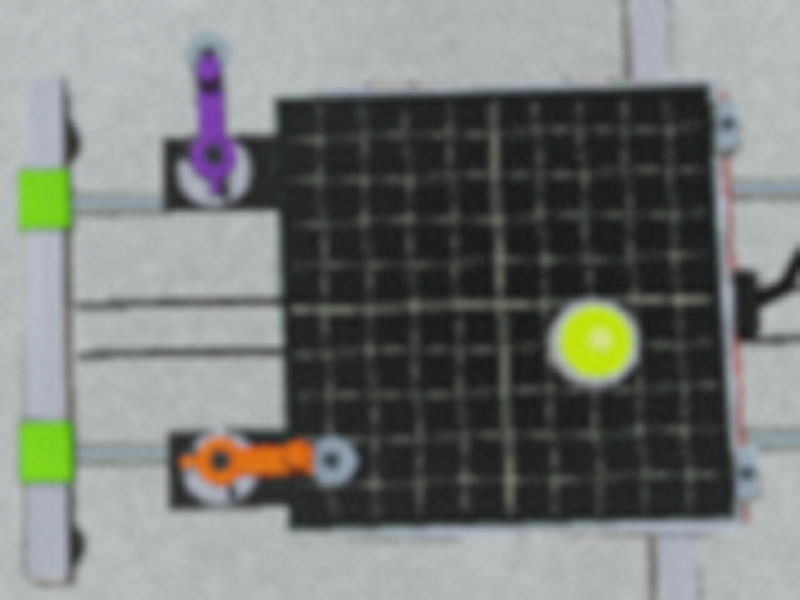

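View pics/scene11.png

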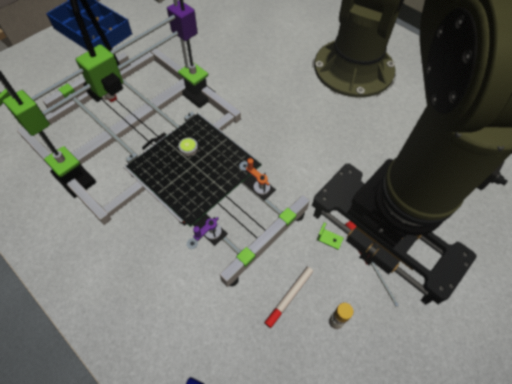

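```bash
python3 - <<'E'
from h import *
a=lambda p,q:np.degrees(np.arctan2(*(q-p)[1::-1]))
o=crop(220,460,.1);p=crop(213,154,.1)
print("orange",a(o,crop(333,460,.089))+89.84,a(o,crop(300,453,.124))+89.84)
print("purple",np.radians([a(p,crop(208,48,.089))+89.84,a(p,crop(208,65,.124))+89.84]))
for u,v in [(711,85),(735,518),(277,98),(290,526)]: print(crop(u,v,.084).round(4))
E
```

```text
orange -0.06039067883935445 -0.10764236711763431
purple [1.59528306 1.60338065]
[ 0.658  -0.1215  0.084 ]
[ 0.4588 -0.1218  0.084 ]
[0.6567 0.0782 0.084 ]
[0.459 0.077 0.084]
```

The final checks agree: orange reads 0.00 rad, purple about 1.60 rad, and the glass back edge is at bed x ≈ 99.5–100 mm on both sides. The arm is clear, so I'll hand in.

```bash
python3 -c "
from cell import sign_off
print(sign_off())"
```

```text
the job is handed in; nothing more can be done
None
```

The job is finished and handed in at about 28 s. The hand-in returned no verdict.

1. **Glass:** I pushed the front edge home with a closed fingertip at about 9 N. It stopped moving there, and the top view showed it flush with both back stops.
2. **Orange clip:** I swung it onto the glass until it stopped, with about 6.5–7 N at the stop.
3. **Purple clip:** I then swung it clear to its own stop, with about 6 N there.

**Last checks (top view):**
- Orange is at about 0.00 rad and purple at about 1.60 rad.
- Both glass back corners are within about 0.5 mm of the stop line, close to what the camera can resolve.
- In the last pictures, the spirit level and the things on the table look undisturbed. The screwdriver was partly hidden by the arm in the last view.
- The arm stands clear and touches nothing.

**What went wrong on the way:**
- I first turned the wrist the wrong way, and joint 7 reached its range limit (154.1° of 154.24°). I turned it back, but the tool stayed tilted by about 2° from then on.
- On the last few millimetres of the orange swing I saw up to about 4.5 N of upward force on the fingers. I raised the finger slightly and it went away.

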